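# Refill the sloped tin rack

### The job

Refill the sloped tin rack on the worktop: take the loose tin of the taller sort and stand it on its base in the upper end of the rack's near lane, behind the two tins like it, then push it down the lane until the row has closed up and the front tin rests against the sprung flap of the gate. Feel for the flap and do not force it open: at the end all three tins stand in the lane, touching one another, with the flap shut, and the other things have been left alone.

Things in the scene. Friction and masses are not known exactly. Their poses are not given: they have to be found in the camera images.
- rack: Fixed white sheet-steel rack on wire legs with two parallel open lanes, 370 mm long, sloping by 0.25 rad. Its frame lies in the slope: origin on the near lane's floor, centre line, lower end; y uphill along the lane (world +y at yaw 0; roll is always 0.25), z square to the floor, x across to the far lane's centre line at 74 mm. Each lane has a flap gate near its lower end.
- lane_top (a point): Floor centre of the near lane's upper, open end (rack y = 370 mm). The lane is 62 mm wide inside; its side walls, 3 mm thick, rise 14 mm above the floor. Tins do not slide by themselves: a push of under 1 N moves one, up to about 2.5 N a row of three.
- gate_slot (a point): Lane floor under the middle of the slot (rack y = 55 mm) along which the near lane's gate is clamped: two 60 mm high steel cheeks and, between them, the flap. The face that stops the tins may be anywhere from rack y = 30 to 80 mm; it is not measured: find it by feel.
- flap (a joint): Near lane's steel flap, hung from a pin 54 mm above the floor; a rubber bumper on it, 8 to 16 mm above the floor, meets the tins. 0 rad: shut, square to the lane. Grows as it swings downhill (0.1 rad: bumper moves 4 mm). A preloaded spring holds it shut up to about 10 N on the bumper; beyond that it swings open and lets tins out.
- tin_new: The loose tin to load, standing on the worktop: steel with a plain paper band, 54 mm diameter, 40 mm high, 80 to 150 g. Origin at the centre of its base, z along its axis.
- tin_front: The lower of the two tins already in the near lane, same as tin_new (54 mm diameter, 40 mm high). It stands on the lane floor, its axis at y = 130 to 150 mm of the rack, short of the gate. Origin at the centre of its base, z along its axis.
- tin_second: The upper of the two tins already in the near lane, same as tin_new, its axis at y = 210 to 225 mm of the rack, with a gap to tin_front. Origin at the centre of its base, z along its axis.
- flat_a: A flat food tin of the other sort, steel with a plain paper band, 54 mm diameter, 25 mm high; origin at the centre of its base, z along its axis. In the far lane against its gate.
- flat_b: A flat food tin of the other sort, steel with a plain paper band, 54 mm diameter, 25 mm high; origin at the centre of its base, z along its axis. In the far lane, uphill of flat_a.
- flat_spare: A flat food tin of the other sort, steel with a plain paper band, 54 mm diameter, 25 mm high; origin at the centre of its base, z along its axis. Standing loose on the worktop. Not wanted here.
- mug: A white mug, 80 mm diameter, 95 mm high, origin at the centre of its base. Not part of the job.
- salt: A glass salt shaker with a steel cap, 48 mm diameter, 100 mm high, origin at the centre of its base. Not part of the job.
There are look-alikes about, which are no part of the job. What is shaped like the tin_front but green or purple is not meant.

How it is judged:
By the outcome, as a careful person would: the job done as asked, in the order asked, and still so for the second after the job is handed in, with the robot touching nothing.
It also fails if it takes over 48 s, if anything falls off the work surface, if the arm or the gripper's body presses on something with over 40 N, if the wrist force passes 120 N, or if a joint passes its speed limit or range.

### The arm

A 6-joint arm with a two-finger parallel gripper is mounted at the origin on the work surface. World frame = base frame: x ahead of the robot, y to its left, z up, the work surface at z = 0. Lengths are in m, angles in degrees, forces in N, time in s.
With the tool pointing down it reaches from about 0.375 to 0.9 m from the base axis. Payload 3.1 kg.
Tool frame: the origin (TCP) lies at the very end of the fingers, on their centre line; the grasp point (between the pads) lies 19 mm behind it; z points along the fingers, y is the line along which they close (so a half turn about z gives the same grasp; the last joint's range is limited). The gripper opens to 87 mm and grips with 3 to 60 N. Pads are 19 mm wide; open, the fingers measure 117 mm over their backs; the gripper's body (75 mm by 190 mm) begins 51 mm behind the grasp point.
Start: joints at [60.59, 30.224, 82.088, -0, 67.689, -10.227], TCP at [0.205, 0.59, 0.191] pointing down, gripper open.
Joint ranges: [-176.69, 176.69], [-43.24, 126.21], [12.49, 139.97], [-82, 262], [0, 151.66], [-163.58, 163.58]. Speed limits (degrees/s): [159.86, 159.86, 180, 180, 180, 180].

### API

Orientations are given as a 3x3 rotation matrix whose columns are the frame's x, y, z axes.
In Python, from rig import readout, cams, bot gives the robot as it stands.
- The arm moves only by the shell command python3 -m inch 'ROWS'. ROWS is JSON, a list of rows, each a list of 5 numbers: the shift along the world's x, y, z in cm, then the turn about the world's z in degrees, then the finger opening in cm, from 0 to 8.7. In form: [[dx, dy, dz, twist, fingers], ...]. A call has 1 to 10 rows; each row is the pose to reach, as a shift and turn from the pose commanded when the call began; what a row does not reach only later rows make up. A row lasts 1/12 s, in which the tool goes at most 41.7 mm and 7.16 degrees, less where a joint would pass 70% of its speed; a pose out of reach is approached as far as the arm can. A call with a gripper value outside its range is refused whole. The fingers move at their own pace and stop on an object; the grip force is fixed at half the most. Time passes only in rows, so rows that repeat a pose let the fingers close. It gives the time, the measured TCP pose, the force, the opening and the grip force at its end, in the units of the state.
- readout.read_state(): the state, without advancing time (a new reading comes with each control period).
- cams.capture(name): name is "scene" or "top"; returns a dict with "image" (400x640x3 uint8, blue, green, red), "intrinsics" (3x3 intrinsics, pixels), "k1" (the pictures are not rectified: a ray, as slopes to the right and down, at radius r is drawn at 1 + k1 r^2 times it, then the intrinsics apply), "xyz" and "rotation" of the camera in the world. Camera axes: x right, y down, z forward; pixel columns grow to the right and rows downward; lengths in m; the calibration is good to about 2 mm. A picture is of the moment at which its call begins. There is no depth.
- bot.hand_in(): hands the job in; it is judged then, once.
The state is a dict: "time_s": time; "joint_positions": joint angles; "qvel": joint speeds; "tau": joint torques, N m; "position": TCP position; "tcp_rot": TCP orientation; "force": force on the tool from outside, world axes, zero at the start; "moment": the same for the moment, N m; "opening": opening from 0.0 (shut) to 1.0 (fully open); "grasp_force": force on a finger pad.
Only numpy, scipy, OpenCV 4.12 (cv2) and the standard library are available. Lean on these libraries where they do the work, as an engineer would, in place of code of your own. Each camera call takes 0.05 s, during which the arm holds its last target. There are 200 camera calls.

## Working session

There is one attempt and no reset: what is moved stays moved. The work goes in short steps, Python scripts to look and compute and a shell command to move; the robot and the scene stay as the last step left them, time stands still between calls to the robot, and variables do not carry over. Pictures are saved under pics/ and viewed, at most 10 in all, crops included, and the job is handed in when it is done.

```bash
ls; mkdir -p pics; python3 - <<'E'
from rig import readout,cams
import cv2,numpy as np
for n in("scene","top"):
    c=cams.capture(n);cv2.imwrite(f"pics/{n}0.png",c["image"]);print(n,c["intrinsics"],c["k1"],c["xyz"],c["rotation"])
s=readout.read_state();print(s["time_s"],s["position"],s["tcp_rot"],s["force"])
E
```

```text
pics
scene [[438.53911549   0.         314.85670116]
 [  0.         438.53911549 200.73970305]
 [  0.           0.           1.        ]] -0.11091045469504471 [1.30681683 0.02242584 0.99115386] [[-0.00602624  0.76896874 -0.63925798]
 [ 0.99998024  0.00578009 -0.00247383]
 [ 0.00179267 -0.63926025 -0.76898837]]
top [[457.81032131   0.         322.50110348]
 [  0.         457.81032131 194.02872872]
 [  0.           0.           1.        ]] 0.03352445692670247 [ 0.30886666 -0.00283358  1.16174585] [[ 0.00350383 -0.97374127  0.22763056]
 [-0.99998004 -0.0046084  -0.00432116]
 [ 0.0052567  -0.22761088 -0.97373798]]
0.1 [0.20496648 0.58965672 0.19026376] [[-9.44469679e-01  3.28597059e-01 -9.99460524e-04]
 [ 3.28598368e-01  9.44468148e-01 -1.74059026e-03]
 [ 3.72005791e-04 -1.97235582e-03 -9.99997986e-01]] [0.28730065 0.80527206 0.51161936]
```

View pics/scene0.png

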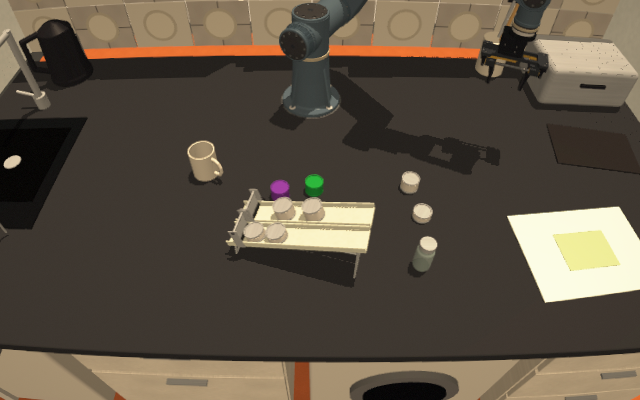

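View pics/top0.png

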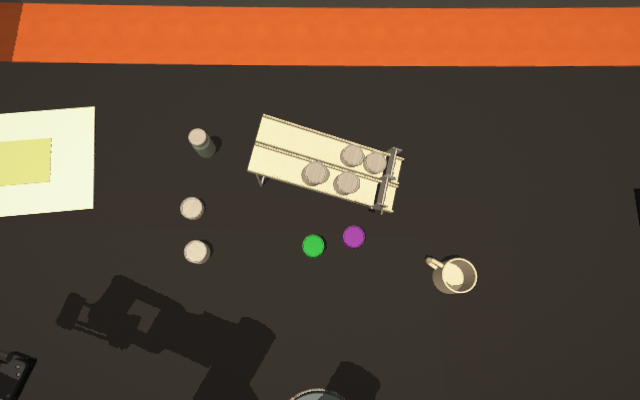

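The scene view has two pale loose tins, at (410,182) and (422,213), which are (196,252) and (192,208) in the top view. The green (314,185) and purple (280,190) ones are look-alikes. (410,182) looks taller, so I'll check it in an enlarged crop.

```bash
python3 - <<'E'
import cv2,numpy as np
s=cv2.imread("pics/scene0.png");t=cv2.imread("pics/top0.png")
r=lambda i,x,y,w,h,k:cv2.resize(i[y:y+h,x:x+w],None,fx=k,fy=k,interpolation=cv2.INTER_CUBIC)
o=np.zeros((600,800,3),np.uint8)
a=r(s,220,185,160,90,3.125);o[:a.shape[0],:a.shape[1]]=a  # 500x281
b=r(s,390,165,60,60,4.6);o[:b.shape[0],510:510+b.shape[1]]=b
c=r(t,240,110,170,105,2.95);o[290:290+c.shape[0],:c.shape[1]]=c[:310]
d=r(t,170,190,60,80,3.8);o[290:290+d.shape[0],510:510+d.shape[1]]=d
cv2.imwrite("pics/crop1.png",o)
E
```

```text
(no output)
```

View pics/crop1.png

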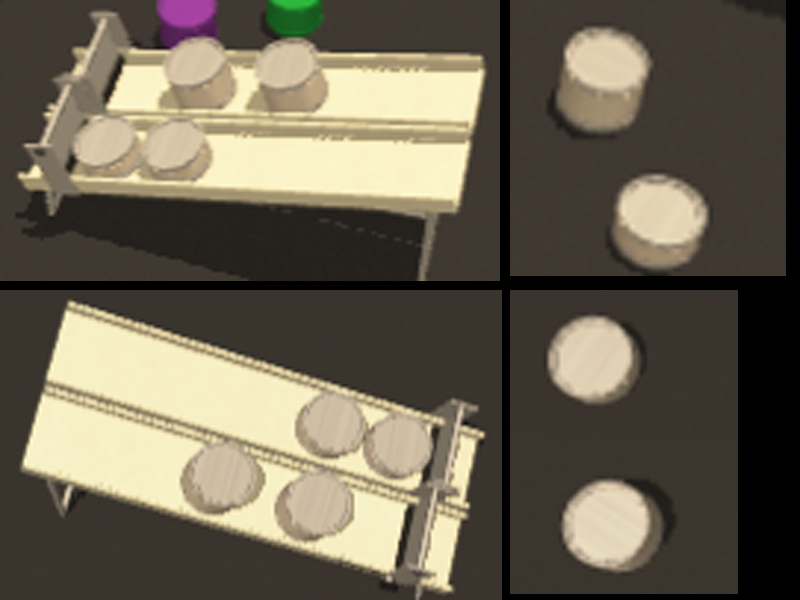

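The crop confirms it: (410,182) shows a tall side wall and (422,213) a flat one, so tin_new is the upper one, at top-view (196,252). Next I'll fit the rack pose and all the tins jointly from both views.

```bash
cat > h.py <<'E'
import numpy as np
from scipy.spatial.transform import Rotation as R
CAM={"scene":(438.539,314.857,200.740,-.11091,[1.30681683,0.02242584,0.99115386],[[-0.00602624,0.76896874,-0.63925798],[0.99998024,0.00578009,-0.00247383],[0.00179267,-0.63926025,-0.76898837]]),
"top":(457.810,322.501,194.029,.033524,[0.30886666,-0.00283358,1.16174585],[[0.00350383,-0.97374127,0.22763056],[-0.99998004,-0.0046084,-0.00432116],[0.0052567,-0.22761088,-0.97373798]])}
def proj(n,P):
    f,cx,cy,k,c,M=CAM[n]; q=(np.atleast_2d(P)-c)@np.array(M); s=q[:,:2]/q[:,2:]
    return s*(1+k*(s**2).sum(1,keepdims=True))*f+[cx,cy]
def rackR(yaw): return (R.from_euler('z',yaw)*R.from_euler('x',.25)).as_matrix()
E
python3 - <<'E'
from h import *
from scipy.optimize import least_squares
C=lambda x,y:(220+x/3.125,185+y/3.125)
T=lambda x,y:(240+x/2.95,110+(y-290)/2.95)
obs=[ # point fn of (yf,ys,ya,yb), scene, top
(lambda p:[0,p[0],.04],C(200,62),T(320,505)),
(lambda p:[0,p[1],.04],C(290,62),T(228,475)),
(lambda p:[.074,p[2],.025],C(107,143),T(399,444)),
(lambda p:[.074,p[3],.025],C(176,146),T(332,424)),
(lambda p:[-.0325,.37,.014],C(484,57),T(22,468)),
(lambda p:[.037,.37,.014],C(472,125),T(46,385)),
(lambda p:[.1065,.37,.014],C(461,198),T(68,303)),
]
def res(v,full=0):
    M=rackR(v[3]);r=[]
    for f,a,b in obs:
        P=M@np.array(f(v[4:]))+v[:3]; r+=[proj("scene",P)[0]-a,proj("top",P)[0]-b]
    return np.array(r) if full else np.ravel(r)
s=least_squares(res,[.5,-.1,.05,-.25,.14,.21,.08,.14],loss='soft_l1',x_scale=.1)
print(np.round(s.x,4),np.degrees(s.x[3]));print(np.round(res(s.x,1).reshape(-1,4),1))
v=s.x;M=rackR(v[3]);W=lambda *a:np.round(M@np.array(a)+v[:3],4)
print("lane_top",W(0,.37,0),"gate",W(0,.055,0),"y=.30",W(0,.30,0),"\n",M.round(4))
for nm,z,a,b in(("new",.04,(410.9,177.6),(195.5,251.6)),("spare",.025,(390+150/4.6,165+210/4.6),(170+83/3.8,190+68/3.8))):
    t=least_squares(lambda p:np.r_[proj("scene",p)[0]-a,proj("top",p)[0]-b],[.5,.2,.03]);print(nm,t.x.round(4),t.fun.round(1))
    t=least_squares(lambda p:np.r_[proj("scene",[*p,z])[0]-a,proj("top",[*p,z])[0]-b],[.5,.2]);print(nm,t.x.round(4),t.fun.round(1))
E
```

```text
[ 0.5582 -0.1842  0.0323 -0.2228  0.1342  0.2152  0.0733  0.1345] -12.767914151288528
[[-2.4  0.2 -1.  -0.4]
 [-1.9  0.7 -1.9  0.3]
 [-0.4 -0.6 -0.4 -0. ]
 [-0.8 -0.7 -0.6 -0.3]
 [-0.8  0.3 -0.9 -0.4]
 [-1.   0.1 -1.4  0.1]
 [-2.   0.1 -1.4  1. ]]
lane_top [0.6375 0.1655 0.1238] gate [ 0.57   -0.1322  0.0459] y=.30 [0.6225 0.0993 0.1065] 
 [[ 0.9753  0.2141 -0.0547]
 [-0.221   0.945  -0.2413]
 [ 0.      0.2474  0.9689]]
new [0.4258 0.3018 0.0408] [-0.6  0.1 -0.5 -0. ]
new [0.4256 0.302 ] [-0.6  0.2 -0.5  0. ]
spare [0.5375 0.3231 0.024 ] [-0.7  0.1 -0.6 -0.1]
spare [0.5376 0.3229] [-0.7 -0.1 -0.6 -0.2]
```

tin_new's top comes out at z = 0.041 and the spare's at 0.024, matching their 40 and 25 mm heights. The tins' lane positions, 134 and 215 mm, also lie in the stated ranges. So tin_new is at (0.4255, 0.302). I'll grasp across the lane, with the closing axis along rack x (twist about -83.6°), and move above the tin first.

```bash
python3 -m inch '[[22,-28.8,-10,-83.6,8.7],[22,-28.8,-10,-83.6,8.7],[22,-28.8,-10,-83.6,8.7],[22,-28.8,-10,-83.6,8.7],[22,-28.8,-10,-83.6,8.7],[22,-28.8,-10,-83.6,8.7],[22,-28.8,-10,-83.6,8.7],[22,-28.8,-10,-83.6,8.7],[22,-28.8,-10,-83.6,8.7],[22,-28.8,-10,-83.6,8.7]]'
```

```text
time_s: 0.93
position: [0.4291, 0.2969, 0.0892]
tcp_rot: [[0.027, 1.0, -0.0], [1.0, -0.027, -0.003], [-0.003, -0.0, -1.0]]
force: [0.2, 0.1, -0.1]
opening: 1.001
grasp_force: 0.0
```

```bash
python3 -m inch '[[0,0,0,-12,8.7],[0,0,0,-12,8.7],[0,0,0,-12,8.7],[0,0,0,-12,8.7]]'; python3 - <<'E'
from rig import cams
import cv2
a=[cams.capture(n)["image"] for n in("scene","top")]
cv2.imwrite("pics/pre.png",cv2.vconcat([cv2.resize(a[0][100:280,300:540],(800,300)) if 0 else cv2.resize(a[0][110:240,330:510],None,fx=2.3,fy=2.3,interpolation=2),cv2.resize(a[1][170:300,110:290],None,fx=2.3,fy=2.3,interpolation=2)]))
E
```

```text
time_s: 1.27
position: [0.4251, 0.3021, 0.0909]
tcp_rot: [[0.22, 0.976, -0.001], [0.976, -0.22, -0.0], [-0.0, -0.001, -1.0]]
force: [0.6, -0.4, -0.5]
opening: 0.999
grasp_force: 0.0
```

View pics/pre.png

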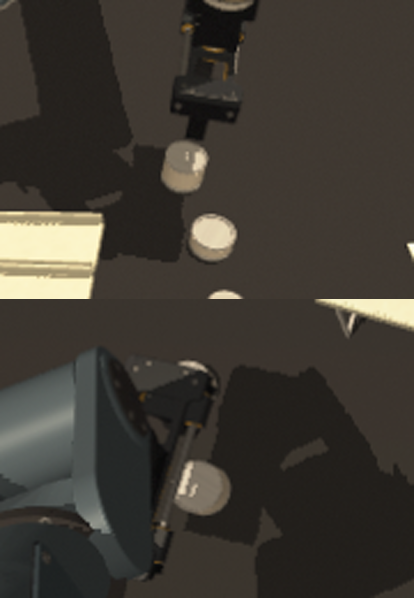

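The gripper is over the tall tin, at crop (185,165) in the scene half, and the spare at (212,237) is clear. I'll descend and close.

```bash
python3 -m inch '[[0,0,-2.5,0,8.7],[0,0,-5,0,8.7],[0,0,-7.5,0,8.7],[0,0,-7.5,0,8.7],[0,0,-7.5,0,7],[0,0,-7.5,0,5.8],[0,0,-7.5,0,5],[0,0,-7.5,0,5],[0,0,-7.5,0,5],[0,0,-7.5,0,5]]'
```

```text
time_s: 2.2
position: [0.4259, 0.3026, 0.0171]
tcp_rot: [[0.221, 0.975, 0.002], [0.975, -0.221, 0.001], [0.001, 0.001, -1.0]]
force: [-0.6, -0.2, -0.2]
opening: 0.638
grasp_force: 0.0
```

```bash
python3 -m inch '[[0,0,-7.5,0,5]]' >/dev/null 2>&1; python3 -c "
from rig import readout;print({k:readout.read_state()[k] for k in('time_s','position','opening','grasp_force','force')})"
```

```text
{'time_s': 2.2833, 'position': array([ 0.43065584,  0.30554761, -0.01756584]), 'opening': 0.6145914741309054, 'grasp_force': 29.912396329455078, 'force': array([-4.76534052, -0.85052587, 35.60138849])}
```

That was my mistake: the rows are relative, so my extra row pushed the tool down again (35 N, below the limits). I'll raise it straight away and check the grasp.

```bash
python3 -m inch '[[0,0,4.1,0,5],[0,0,4.1,0,5],[0,0,4.1,0,5]]'; python3 - <<'E'
from rig import cams
import cv2
a=[cams.capture(n)["image"] for n in("scene","top")]
cv2.imwrite("pics/grip.png",cv2.hconcat([cv2.resize(a[0][110:240,350:480],None,fx=3,fy=3,interpolation=2),cv2.resize(a[1][170:300,130:260],None,fx=3,fy=3,interpolation=2)]))
E
```

```text
time_s: 2.53
position: [0.4251, 0.3022, 0.0136]
tcp_rot: [[0.222, 0.975, -0.002], [0.975, -0.222, -0.001], [-0.001, -0.002, -1.0]]
force: [-0.1, 0.3, -0.4]
opening: 0.615
grasp_force: 30.0
```

View pics/grip.png

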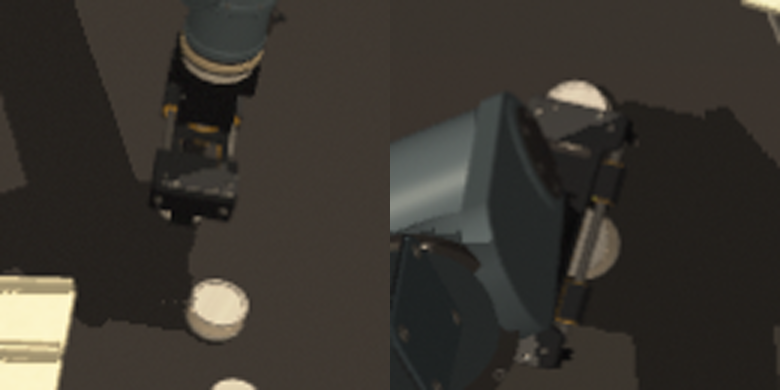

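The tin is held: opening 0.615 is 53.5 mm, with 30 N of grip. I'll lift, go above the lane's upper end and look at how it hangs.

```bash
python3 -m inch '[[0,0,4,0,5],[0,0,8,0,5],[0,0,12,0,5],[2,-2,15.6,0,5],[4.5,-4.5,17.5,0,5],[7.5,-7.5,17.6,0,5],[10.5,-10.5,17.6,0,5],[13.5,-13.5,17.6,0,5],[16.5,-16.5,17.6,0,5],[19.2,-19.2,17.6,0,5]]'; python3 -m inch '[[0.6,-0.6,0,0,5],[0.6,-0.6,0,0,5],[0.6,-0.6,0,0,5],[0.6,-0.6,0,0,5]]'; python3 - <<'E'
from rig import cams
import cv2
a=[cams.capture(n)["image"] for n in("scene","top")]
cv2.imwrite("pics/over.png",cv2.hconcat([cv2.resize(a[0][120:280,220:420],None,fx=2,fy=2,interpolation=2),cv2.resize(a[1][70:230,220:420],None,fx=2,fy=2,interpolation=2)]))
E
```

```text
time_s: 3.47
position: [0.6171, 0.1098, 0.1973]
tcp_rot: [[0.222, 0.975, 0.009], [0.975, -0.222, 0.0], [0.002, 0.008, -1.0]]
force: [0.5, 1.0, -2.1]
opening: 0.617
grasp_force: 30.0
time_s: 3.8
position: [0.6204, 0.1067, 0.1936]
tcp_rot: [[0.221, 0.975, 0.001], [0.975, -0.221, 0.001], [0.001, 0.001, -1.0]]
force: [-1.0, -0.3, -1.3]
opening: 0.614
grasp_force: 30.0
```

View pics/over.png

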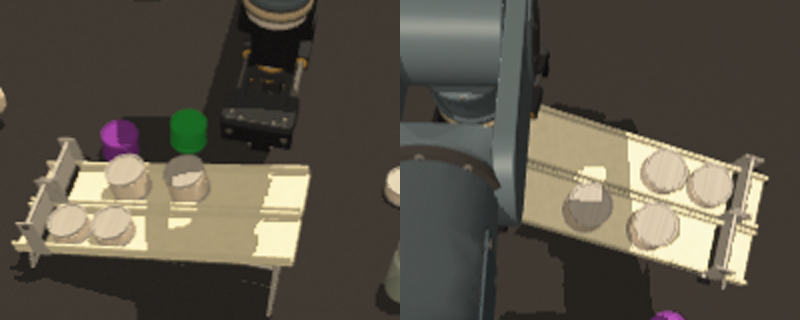

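The gripper body hides the tin, but the force (about -1.3 N) and the 53.4 mm opening say it is held. By my rack fit I'm 3.6 mm off the lane's centre line, so I'll correct that and come down near the floor.

```bash
python3 -m inch '[[0.35,-0.08,0,0,5],[0.35,-0.08,-1,0,5],[0.35,-0.08,-2,0,5],[0.35,-0.08,-3,0,5],[0.35,-0.08,-4,0,5],[0.35,-0.08,-4.6,0,5],[0.35,-0.08,-5,0,5],[0.35,-0.08,-5,0,5],[0.35,-0.08,-5,0,5],[0.35,-0.08,-5,0,5]]'; python3 -m inch '[[0,0,-0.3,0,5],[0,0,-0.3,0,5],[0,0,-0.3,0,5]]';  python3 -m inch '[[0,0,-0.3,0,5],[0,0,-0.3,0,5],[0,0,-0.3,0,5]]'
```

```text
time_s: 4.73
position: [0.6262, 0.1045, 0.1419]
tcp_rot: [[0.222, 0.975, 0.001], [0.975, -0.222, 0.0], [0.0, 0.001, -1.0]]
force: [0.1, -0.1, 0.0]
opening: 0.614
grasp_force: 30.0
time_s: 4.98
position: [0.6257, 0.1046, 0.1386]
tcp_rot: [[0.222, 0.975, 0.0], [0.975, -0.222, -0.0], [0.0, 0.0, -1.0]]
force: [0.2, -0.2, -0.7]
opening: 0.612
grasp_force: 30.0
time_s: 5.23
position: [0.6255, 0.1046, 0.1353]
tcp_rot: [[0.222, 0.975, -0.0], [0.975, -0.222, -0.0], [-0.0, -0.0, -1.0]]
force: [0.5, -0.4, -1.7]
opening: 0.61
grasp_force: 30.0
```

```bash
for i in 1; do python3 -m inch '[[-0.15,0.03,-0.3,0,5],[-0.15,0.03,-0.3,0,5],[-0.15,0.03,-0.3,0,5]]'; done;  python3 -m inch '[[0,0,-0.2,0,5],[0,0,-0.2,0,5],[0,0,-0.2,0,5]]'
```

```text
time_s: 5.48
position: [0.6238, 0.1049, 0.1322]
tcp_rot: [[0.222, 0.975, -0.001], [0.975, -0.222, -0.0], [-0.0, -0.001, -1.0]]
force: [0.0, 0.1, -1.3]
opening: 0.611
grasp_force: 30.0
time_s: 5.73
position: [0.6241, 0.1049, 0.1303]
tcp_rot: [[0.222, 0.975, -0.0], [0.975, -0.222, -0.0], [-0.0, -0.0, -1.0]]
force: [0.7, 0.0, -0.1]
opening: 0.615
grasp_force: 30.0
```

```bash
python3 -m inch '[[0,0,-0.15,0,5],[0,0,-0.15,0,5],[0,0,-0.15,0,5]]';  python3 -m inch '[[0,0,-0.1,0,5],[0,0,-0.1,0,5],[0,0,-0.1,0,5]]'; python3 - <<'E'
from rig import cams
import cv2
a=[cams.capture(n)["image"] for n in("scene","top")]
cv2.imwrite("pics/low.png",cv2.hconcat([cv2.resize(a[0][160:260,270:400],None,fx=3,fy=3,interpolation=2),cv2.resize(a[1][100:200,230:360],None,fx=3,fy=3,interpolation=2)]))
E
```

```text
time_s: 5.98
position: [0.6241, 0.1049, 0.1288]
tcp_rot: [[0.222, 0.975, -0.0], [0.975, -0.222, 0.0], [-0.0, -0.0, -1.0]]
force: [0.4, -0.6, -2.3]
opening: 0.615
grasp_force: 30.0
time_s: 6.23
position: [0.6242, 0.1049, 0.1279]
tcp_rot: [[0.222, 0.975, -0.0], [0.975, -0.222, 0.0], [-0.0, -0.0, -1.0]]
force: [0.0, 0.4, -0.3]
opening: 0.614
grasp_force: 30.0
```

View pics/low.png

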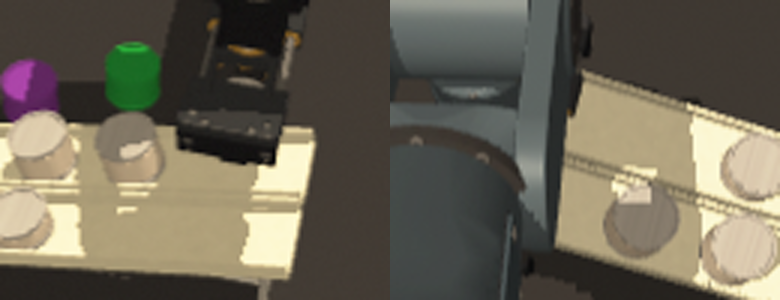

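```bash
python3 -m inch '[[0,0,-0.1,0,5],[0,0,-0.1,0,5],[0,0,-0.1,0,5]]';  python3 -m inch '[[0,0,-0.1,0,5],[0,0,-0.1,0,5],[0,0,-0.1,0,5]]'|sed -n '2p;4p'
```

```text
time_s: 6.58
position: [0.6241, 0.1049, 0.1269]
tcp_rot: [[0.222, 0.975, -0.0], [0.975, -0.222, 0.0], [-0.0, -0.0, -1.0]]
force: [0.2, 0.6, -1.7]
opening: 0.614
grasp_force: 30.0
position: [0.6242, 0.1049, 0.1259]
force: [-0.3, -0.1, -1.1]
```

There's no contact yet, so the accidental press probably slid the tin up between the fingers and it would drop too far. Time is plentiful, so I'll go back, set it on the worktop and regrip it higher.

```bash
python3 -m inch '[[0,0,2,0,5],[0,0,4.5,0,5],[0,0,7.5,0,5],[-2.5,2.5,7.5,0,5],[-5.5,5.5,7.5,0,5],[-8.5,8.5,7.5,0,5],[-11.5,11.5,7.5,0,5],[-14.5,14.5,7.5,0,5],[-17.5,17.5,7.5,0,5],[-19.8,19.8,7.5,0,5]]'|sed -n '1,2p'; python3 -m inch '[[0,0,-2,0,5],[0,0,-5,0,5],[0,0,-8,0,5],[0,0,-11,0,5],[0,0,-14,0,5],[0,0,-16.5,0,5],[0,0,-18.2,0,5],[0,0,-18.2,0,5],[0,0,-18.2,0,5],[0,0,-18.2,0,5]]'
```

```text
time_s: 7.67
position: [0.4239, 0.3043, 0.2012]
time_s: 8.5
position: [0.4272, 0.3033, 0.0199]
tcp_rot: [[0.222, 0.975, 0.002], [0.975, -0.222, 0.001], [0.001, 0.002, -1.0]]
force: [0.4, -0.3, -0.6]
opening: 0.615
grasp_force: 30.0
```

```bash
python3 -m inch '[[0,0,-0.3,0,5],[0,0,-0.3,0,5],[0,0,-0.3,0,5]]'|sed -n '2p;4p'; python3 -m inch '[[0,0,-0.3,0,5],[0,0,-0.3,0,5],[0,0,-0.3,0,5]]'|sed -n '2p;4p'
```

```text
position: [0.4268, 0.3032, 0.0169]
force: [0.3, -0.3, -1.4]
position: [0.4262, 0.3029, 0.0131]
force: [-0.9, 0.4, -1.0]
```

```bash
python3 -m inch '[[0,0,-0.2,0,5],[0,0,-0.2,0,5],[0,0,-0.2,0,5]]'|sed -n '2p;4p'
```

```text
position: [0.4261, 0.3028, 0.0108]
force: [0.2, -0.9, -1.2]
```

```bash
python3 -m inch '[[0,0,-0.2,0,5],[0,0,-0.2,0,5],[0,0,-0.2,0,5]]'|sed -n '2p;4p'
```

```text
position: [0.4261, 0.3028, 0.0088]
force: [0.1, -0.9, -1.6]
```

```bash
python3 -m inch '[[0,0,-0.2,0,5],[0,0,-0.2,0,5],[0,0,-0.2,0,5]]'|sed -n '2p;4p'; python3 -m inch '[[0,0,-0.2,0,5],[0,0,-0.2,0,5],[0,0,-0.2,0,5]]'|sed -n '2p;4p'
```

```text
position: [0.4261, 0.3028, 0.0068]
force: [-0.5, 0.5, -1.8]
position: [0.4261, 0.3028, 0.0048]
force: [0.2, 1.1, -1.4]
```

```bash
python3 -m inch '[[0,0,0,0,6],[0,0,0,0,7],[0,0,0,0,8],[0,0,0,0,8],[0,0,0,0,8],[0,0,0.7,0,8],[0,0,1.3,0,8],[0,0,1.3,0,8],[0,0,1.3,0,8],[0,0,1.3,0,8]]'; python3 -m inch '[[0,0,0,0,7],[0,0,0,0,6],[0,0,0,0,5],[0,0,0,0,5],[0,0,0,0,5],[0,0,0,0,5],[0,0,0,0,5]]'
```

```text
time_s: 10.83
position: [0.4264, 0.303, 0.0183]
tcp_rot: [[0.222, 0.975, 0.001], [0.975, -0.222, 0.0], [0.0, 0.0, -1.0]]
force: [-0.3, 0.9, -0.2]
opening: 0.917
grasp_force: 0.0
time_s: 11.42
position: [0.4262, 0.3029, 0.0179]
tcp_rot: [[0.222, 0.975, -0.0], [0.975, -0.222, -0.0], [-0.0, -0.0, -1.0]]
force: [-0.2, -0.1, 0.2]
opening: 0.585
grasp_force: 0.0
```

Opening 0.585 with no grip force means there's nothing between the pads. I'll open, rise and look.

```bash
python3 -m inch '[[0,0,0,0,7],[0,0,0,0,8.7],[0,0,0,0,8.7],[0,0,0,0,8.7],[0,0,4,0,8.7],[0,0,8,0,8.7],[0,3,10,0,8.7],[0,7,10,0,8.7],[0,11,10,0,8.7],[0,14,10,0,8.7]]'|sed -n '1,2p;4p';python3 - <<'E'
from rig import cams
import cv2
a=[cams.capture(n)["image"] for n in("scene","top")]
for n,i in zip("st",a): cv2.imwrite(f"pics/raw_{n}.png",i)
cv2.imwrite("pics/after.png",cv2.hconcat([cv2.resize(a[0][130:260,360:490],None,fx=3,fy=3,interpolation=2),cv2.resize(a[1][170:300,130:260],None,fx=3,fy=3,interpolation=2)]))
E
```

```text
time_s: 12.25
position: [0.4266, 0.4459, 0.1192]
force: [0.5, -0.3, -0.1]
```

View pics/after.png

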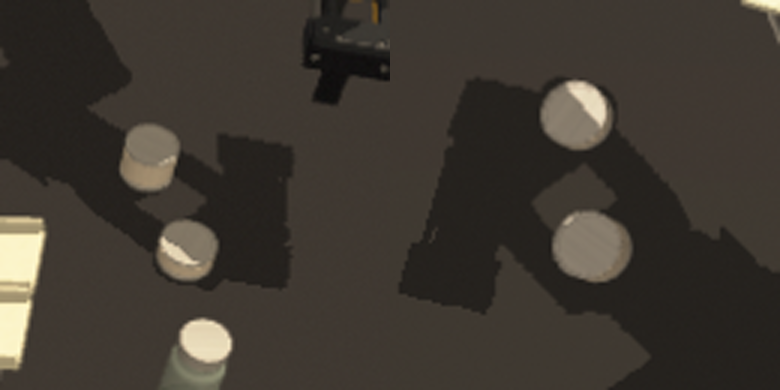

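The tin stands upright in its old place (crop (152,143)), so at a reported TCP z of 0.018 the fingers closed over empty space. Together with the table contact at a reported -0.0176, that suggests the reported z or tip is off by almost 2 cm. I'll check it against the fingertip seen at scene (469,163).

```bash
python3 - <<'E'
from h import *
from rig import readout
s=readout.read_state();p=np.array(s["position"]);M=np.array(s["tcp_rot"]);print(p,s["joint_positions"])
for dz in(0,.01,.02,.03):
    print(dz,[np.round(proj(n,p+M[:,1]*.051+[0,0,dz])[0],1) for n in("scene","top")], [np.round(proj(n,p-M[:,1]*.051+[0,0,dz])[0],1) for n in("scene","top")])
import cv2
i=cv2.imread("pics/raw_s.png");cv2.imwrite("pics/tip.png",cv2.resize(i[110:200,430:530],None,fx=5,fy=5,interpolation=2))
E
```

```text
[0.42658748 0.44774342 0.11850442] [3.60079956e+01 3.45606992e+01 8.71741251e+01 8.13021226e-02
 5.79885104e+01 4.85296861e+01]
0 [array([465.3, 172.5]), array([127.9, 225.7])] [array([465.3, 147.9]), array([113.2, 269.9])]
0.01 [array([466.2, 170. ]), array([126.1, 225. ])] [array([466.2, 145.4]), array([111.2, 269.6])]
0.02 [array([467.1, 167.5]), array([124.3, 224.3])] [array([467. , 142.9]), array([109.2, 269.3])]
0.03 [array([468.1, 164.9]), array([122.4, 223.5])] [array([467.9, 140.3]), array([107.1, 269. ])]
```

View pics/tip.png

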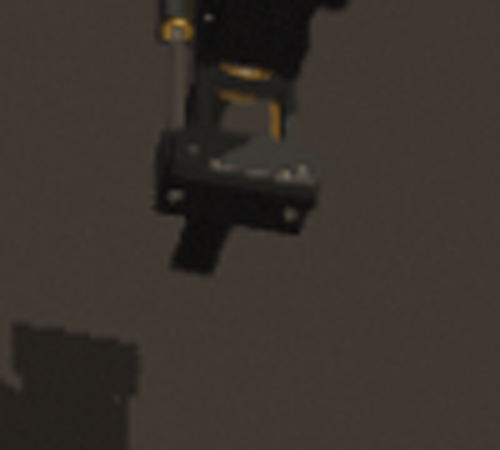

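The visible tip (468.6,164.6) is about 20 mm above the reported TCP, so with the fingers open they end roughly 18 to 20 mm higher than reported. This matches the table contact and the missed grasp. From here I'll treat tip z as reported z + 18 mm, and grip at a reported z of -0.005.

```bash
python3 -m inch '[[-0.1,-3.5,0,0,8.7],[-0.1,-7,0,0,8.7],[-0.1,-10.5,0,0,8.7],[-0.1,-14,0,0,8.7],[-0.1,-14.1,0,0,8.7],[-0.1,-14.1,-3,0,8.7],[-0.1,-14.1,-6,0,8.7],[-0.1,-14.1,-9,0,8.7],[-0.1,-14.1,-10,0,8.7],[-0.1,-14.1,-10,0,8.7]]'; python3 -m inch '[[0,0,-1,0,8.7],[0,0,-2.2,0,8.7],[0,0,-2.2,0,8.7],[0,0,-2.2,0,8.7]]'
```

```text
time_s: 13.18
position: [0.423, 0.3007, 0.0157]
tcp_rot: [[0.222, 0.975, -0.006], [0.975, -0.222, -0.003], [-0.004, -0.005, -1.0]]
force: [-0.4, 0.5, 0.3]
opening: 1.001
grasp_force: 0.0
time_s: 13.52
position: [0.4256, 0.3022, -0.0034]
tcp_rot: [[0.221, 0.975, 0.001], [0.975, -0.221, 0.0], [0.001, 0.001, -1.0]]
force: [0.7, 0.6, -0.2]
opening: 0.997
grasp_force: 0.0
```

No contact at -0.0034, which fits the offset. I'll close now.

```bash
python3 -m inch '[[0,0,0,0,7],[0,0,0,0,6],[0,0,0,0,5],[0,0,0,0,5],[0,0,0,0,5],[0,0,0,0,5],[0,0,0,0,5],[0,0,0,0,5]]'
```

```text
time_s: 14.18
position: [0.4256, 0.302, -0.0038]
tcp_rot: [[0.221, 0.975, 0.001], [0.975, -0.221, 0.0], [0.0, 0.001, -1.0]]
force: [0.4, -0.4, 1.3]
opening: 0.612
grasp_force: 30.0
```

Gripped, with the base 3.8 mm above the reported TCP. The uphill edge should meet the lane floor at a reported z of about 0.111. Carrying it over.

```bash
python3 -m inch '[[0,0,4,0,5],[0,0,8,0,5],[0,0,12,0,5],[2,-2,15.6,0,5],[4.5,-4.5,18,0,5],[7.5,-7.5,18,0,5],[10.5,-10.5,18,0,5],[13.5,-13.5,18,0,5],[16.5,-16.5,18,0,5],[18.8,-18.8,18,0,5]]' | sed -n '2p;5p'; python3 -m inch '[[1,-0.9,-1,0,5],[1,-0.9,-2.5,0,5],[1,-0.9,-4,0,5],[1,-0.9,-5,0,5],[1,-0.9,-5.7,0,5],[1,-0.9,-5.7,0,5],[1,-0.9,-5.7,0,5],[1,-0.9,-5.7,0,5]]'; python3 -m inch '[[0,0,-0.3,0,5],[0,0,-0.3,0,5],[0,0,-0.3,0,5]]' | sed -n '2p;4p'
```

```text
position: [0.6138, 0.1121, 0.1755]
opening: 0.612
time_s: 15.68
position: [0.6233, 0.1053, 0.1196]
tcp_rot: [[0.221, 0.975, 0.001], [0.975, -0.221, 0.0], [0.0, 0.001, -1.0]]
force: [-0.5, 0.4, -2.0]
opening: 0.611
grasp_force: 30.0
position: [0.6232, 0.1051, 0.1163]
force: [-0.1, 0.5, -2.0]
```

```bash
python3 -m inch '[[0,0,-0.2,0,5],[0,0,-0.2,0,5],[0,0,-0.2,0,5]]' | sed -n '2p;4p'; python3 -m inch '[[0,0,-0.15,0,5],[0,0,-0.15,0,5],[0,0,-0.15,0,5]]' | sed -n '2p;4p'
```

```text
position: [0.6233, 0.1049, 0.1141]
force: [0.0, -1.1, -0.2]
position: [0.6233, 0.1044, 0.1132]
force: [-2.2, -2.2, 4.6]
```

```bash
python3 -m inch '[[0,0,-0.1,0,5],[0,0,-0.1,0,5],[0,0,-0.1,0,5]]' | sed -n '2p;4p'
```

```text
position: [0.6232, 0.1041, 0.1128]
force: [-2.8, -2.7, 8.5]
```

```bash
python3 -m inch '[[0,0,-0.1,0,5],[0,0,-0.1,0,5],[0,0,-0.1,0,5]]' | sed -n '2p;4p'
```

```text
position: [0.6232, 0.1035, 0.1122]
force: [-3.9, -4.3, 9.0]
```

The floor contact came at about 0.1135, within 2 mm of the prediction, so the tin is down in the lane. I'll release it gently, rise, and move uphill to look.

```bash
python3 -m inch '[[0,0,0,0,5.6],[0,0,0,0,5.8],[0,0,0,0,6.2],[0,0,0,0,6.6],[0,0,0,0,7],[0,0,0,0,7.4],[0,0,0,0,7.4],[0,0,1,0,7.4],[0,0,2.5,0,7.4],[0,0,5,0,7.4]]'; python3 -m inch '[[0,0,3,0,7],[0,0,6,0,5],[0.6,3,6,0,3],[1.4,6.5,6,0,1],[2.2,10,6,0,0],[3,13.5,6,0,0],[3,13.5,6,0,0]]'|sed -n '2p'; python3 - <<'E'
from rig import cams
import cv2
a=[cams.capture(n)["image"] for n in("scene","top")]
for n,i in zip("st",a): cv2.imwrite(f"pics/raw2_{n}.png",i)
cv2.imwrite("pics/placed.png",cv2.hconcat([cv2.resize(a[0][180:270,220:390],(400,212),interpolation=2),cv2.resize(a[1][100:220,235:415],(400,267),interpolation=2)[:212]]))
E
```

```text
time_s: 17.77
position: [0.6213, 0.1049, 0.1592]
tcp_rot: [[0.222, 0.975, -0.005], [0.975, -0.222, 0.0], [-0.001, -0.005, -1.0]]
force: [0.4, 0.6, -0.2]
opening: 0.85
grasp_force: 0.0
position: [0.654, 0.2468, 0.2214]
```

View pics/placed.png

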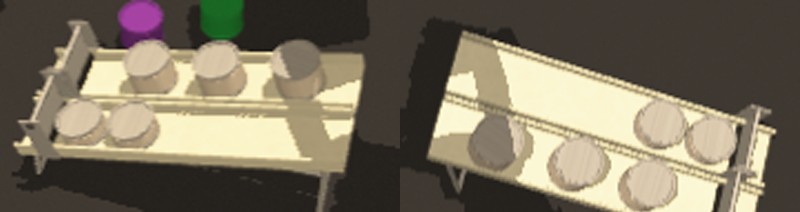

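The picture shows tin_new upright in the near lane at crop (297,65), uphill of the two, with the others unmoved. All ten views are used, so from here I'll check by force and by code. I'll measure its lane coordinate and bring the closed fingers down behind it.

```bash
python3 - <<'E'
from h import *
from scipy.optimize import least_squares
o=np.array([.5582,-.1842,.0323]);M=rackR(-.2228)
for nm,a,b in(("new",(220+297*.425,180+57*.4245),(235+97*.45,100+138*.4494)),("second",(220+219*.425,180+57*.4245),(235+180*.45,100+160*.4494))):
    t=least_squares(lambda p:np.r_[proj("scene",M@[p[0],p[1],.04]+o)[0]-a,proj("top",M@[p[0],p[1],.04]+o)[0]-b],[0,.3]);print(nm,t.x.round(4),t.fun.round(1))
E
python3 -m inch '[[-0.6,-3,0,0,0],[-1.2,-6,0,0,0],[-2,-9,0,0,0],[-2,-9,0,0,0],[-2,-9,-2,0,0],[-2,-9,-4,0,0],[-2,-9,-5.5,0,0],[-2,-9,-5.5,0,0],[-2,-9,-5.5,0,0]]'
```

```text
new [-0.0021  0.3064] [-0.6  1.3 -0.8  0.8]
second [-1.000e-04  2.174e-01] [-1.4  1.3 -1.5  0.9]
time_s: 19.2
position: [0.6326, 0.149, 0.1651]
tcp_rot: [[0.223, 0.975, -0.002], [0.975, -0.223, -0.0], [-0.001, -0.002, -1.0]]
force: [0.9, 0.5, 0.3]
opening: 0.006
grasp_force: 0.0
```

```bash
python3 -m inch '[[0,0,-1.5,0,0],[0,0,-3,0,0],[0,0,-3,0,0],[0,0,-3,0,0]]'|sed -n '2p;4p'; python3 -m inch '[[0,0,-0.4,0,0],[0,0,-0.4,0,0],[0,0,-0.4,0,0]]'|sed -n '2p;4p'
```

```text
position: [0.6335, 0.1497, 0.1362]
force: [-0.4, -0.8, -0.2]
position: [0.6338, 0.15, 0.1324]
force: [0.1, 0.4, 0.2]
```

```bash
python3 -m inch '[[0,0,-0.3,0,0],[0,0,-0.3,0,0],[0,0,-0.3,0,0]]'|sed -n '2p;4p'
```

```text
position: [0.6331, 0.1499, 0.1285]
force: [0.3, 0.1, -0.8]
```

```bash
python3 -m inch '[[0,0,-0.3,0,0],[0,0,-0.3,0,0],[0,0,-0.3,0,0]]'|sed -n '2p;4p'
```

```text
position: [0.633, 0.1499, 0.1252]
force: [0.4, -0.5, -0.0]
```

```bash
python3 -m inch '[[0,0,-0.3,0,0],[0,0,-0.3,0,0],[0,0,-0.3,0,0]]'|sed -n '2p;4p'
```

```text
position: [0.633, 0.1499, 0.1222]
force: [0.0, 0.3, 0.1]
```

```bash
python3 -m inch '[[0,0,-0.3,0,0],[0,0,-0.3,0,0],[0,0,-0.3,0,0]]'|sed -n '2p;4p'
```

```text
position: [0.633, 0.1499, 0.1192]
force: [0.5, 0.6, 0.1]
```

```bash
python3 -m inch '[[0,0,-0.2,0,0],[0,0,-0.2,0,0],[0,0,-0.2,0,0]]'|sed -n '2p;4p'
```

```text
position: [0.6331, 0.1499, 0.1173]
force: [-0.1, 0.1, -0.9]
```

```bash
python3 -m inch '[[0,0,-0.2,0,0],[0,0,-0.2,0,0],[0,0,-0.2,0,0]]'|sed -n '2p;4p'
```

```text
position: [0.6331, 0.1499, 0.1153]
force: [0.2, -0.1, 0.3]
```

No contact even below the floor's nominal height, so the tip offset also holds with the fingers closed. The tip is now about 13 mm above the floor. I'll go 5 mm lower and then push.

```bash
python3 -m inch '[[0,0,-0.25,0,0],[0,0,-0.25,0,0],[0,0,-0.25,0,0]]'|sed -n '2p;4p'
```

```text
position: [0.633, 0.1499, 0.1128]
force: [-0.0, 0.1, -0.6]
```

```bash
python3 -m inch '[[0,0,-0.25,0,0],[0,0,-0.25,0,0],[0,0,-0.25,0,0]]'|sed -n '1,2p;4p'
```

```text
time_s: 21.78
position: [0.6331, 0.1499, 0.1103]
force: [-0.6, 0.2, -0.6]
```

```bash
python3 -m inch '[[-0.11,-0.47,-0.12,0,0],[-0.21,-0.95,-0.25,0,0],[-0.32,-1.42,-0.37,0,0],[-0.43,-1.89,-0.49,0,0],[-0.54,-2.36,-0.62,0,0],[-0.64,-2.84,-0.74,0,0],[-0.75,-3.31,-0.87,0,0],[-0.86,-3.78,-0.99,0,0],[-0.96,-4.25,-1.11,0,0],[-1.07,-4.73,-1.24,0,0]]'|sed -n '1,2p;4p'; python3 -m inch '[[-0.11,-0.47,-0.12,0,0],[-0.21,-0.95,-0.25,0,0],[-0.32,-1.42,-0.37,0,0],[-0.43,-1.89,-0.49,0,0],[-0.54,-2.36,-0.62,0,0],[-0.64,-2.84,-0.74,0,0]]'|sed -n '1,2p;4p'
```

```text
time_s: 22.62
position: [0.6225, 0.1021, 0.098]
force: [1.1, 0.0, 0.4]
time_s: 23.12
position: [0.616, 0.0738, 0.0906]
force: [-0.1, 1.6, 0.9]
```

```bash
cat > seg.py <<'E'
from h import *
from rig import cams,readout
import cv2
o=np.array([.5582,-.1842,.0323]);M=rackR(-.2228)
def look():
    # rectify near-lane strip at tin-top height, 1 px = 0.5 mm, from the scene camera
    im=cams.capture("scene")["image"]
    ys=np.arange(0,.37,.0005);xs=np.arange(-.02,.02,.0005)
    g=np.array([[M@[x,y,.04]+o for y in ys] for x in xs]).reshape(-1,3)
    q=proj("scene",g).astype(np.float32).reshape(len(xs),len(ys),2)
    w=cv2.remap(im,q[...,0],q[...,1],cv2.INTER_LINEAR)
    return im,w
E
python3 - <<'E'
from seg import *
im,w=look();h=cv2.cvtColor(w,cv2.COLOR_BGR2HSV)
print([(i*5,*np.median(h[:,i*10:i*10+10].reshape(-1,3),0).astype(int)) for i in range(74)])
E
```

```text
[(0, np.int64(15), np.int64(56), np.int64(64)), (5, np.int64(15), np.int64(56), np.int64(64)), (10, np.int64(16), np.int64(56), np.int64(64)), (15, np.int64(17), np.int64(59), np.int64(87)), (20, np.int64(19), np.int64(71), np.int64(141)), (25, np.int64(21), np.int64(71), np.int64(186)), (30, np.int64(19), np.int64(59), np.int64(205)), (35, np.int64(19), np.int64(58), np.int64(151)), (40, np.int64(19), np.int64(58), np.int64(144)), (45, np.int64(18), np.int64(57), np.int64(144)), (50, np.int64(19), np.int64(57), np.int64(143)), (55, np.int64(19), np.int64(58), np.int64(138)), (60, np.int64(20), np.int64(62), np.int64(92)), (65, np.int64(21), np.int64(73), np.int64(91)), (70, np.int64(22), np.int64(75), np.int64(185)), (75, np.int64(23), np.int64(68), np.int64(209)), (80, np.int64(23), np.int64(65), np.int64(206)), (85, np.int64(22), np.int64(63), np.int64(205)), (90, np.int64(22), np.int64(64), np.int64(207)), (95, np.int64(23), np.int64(65), np.int64(205)), (100, np.int64(24), np.int64(68), np.int64(208)), (105, np.int64(21), np.int64(60), np.int64(206)), (110, np.int64(19), np.int6
[... 1855 characters left out ...]
), (300, np.int64(18), np.int64(46), np.int64(63)), (305, np.int64(18), np.int64(42), np.int64(66)), (310, np.int64(19), np.int64(72), np.int64(104)), (315, np.int64(21), np.int64(78), np.int64(176)), (320, np.int64(22), np.int64(68), np.int64(207)), (325, np.int64(22), np.int64(67), np.int64(206)), (330, np.int64(22), np.int64(68), np.int64(192)), (335, np.int64(21), np.int64(68), np.int64(182)), (340, np.int64(21), np.int64(67), np.int64(182)), (345, np.int64(21), np.int64(67), np.int64(191)), (350, np.int64(22), np.int64(67), np.int64(196)), (355, np.int64(21), np.int64(67), np.int64(196)), (360, np.int64(21), np.int64(68), np.int64(196)), (365, np.int64(21), np.int64(66), np.int64(193))]
```

The lane strip shows the front tin's lower edge still at about 106 mm and no floor between the tins, so the row has just closed up. The gate face can't be met for another 26 mm. I'll push 20 mm slowly, then feel in 1 mm steps, with a force guard between the typed moves.

```bash
cat > ok.py <<'E'
import sys,numpy as np
from rig import readout
s=readout.read_state();p=s["position"]-np.array([.5582,-.1842,.0323])
f=float(np.dot(s["force"],[.214,.945,.247]));y=(p[0]*.221+p[1]*.9753)/.9689
print(round(s["time_s"],2),"y",round(y*1000,1),"x",round((p[0]*.9753-p[1]*.221)*1000,1),"F",round(f,1),"Fz",round(s["force"][2],1));sys.exit(f>4)
E
python3 -m inch '[[-0.05,-0.24,-0.06,0,0],[-0.11,-0.47,-0.12,0,0],[-0.16,-0.71,-0.19,0,0],[-0.21,-0.95,-0.25,0,0]]'>/dev/null; python3 ok.py && python3 -m inch '[[-0.05,-0.24,-0.06,0,0],[-0.11,-0.47,-0.12,0,0],[-0.16,-0.71,-0.19,0,0],[-0.21,-0.95,-0.25,0,0]]'>/dev/null; python3 ok.py && python3 -m inch '[[-0.02,-0.1,-0.02,0,0],[-0.04,-0.19,-0.05,0,0]]' >/dev/null; python3 ok.py && python3 -m inch '[[-0.02,-0.1,-0.03,0,0],[-0.04,-0.19,-0.05,0,0]]' >/dev/null; python3 ok.py
```

```text
23.5 y 263.2 x -0.5 F 1.0 Fz 0.7
23.83 y 253.0 x -0.5 F 0.6 Fz 0.0
24.0 y 251.0 x -0.5 F -0.3 Fz -0.0
24.17 y 249.2 x -0.4 F 1.0 Fz 0.1
```

```bash
m='python3 -m inch'; 
python3 -m inch '[[-0.02,-0.1,-0.03,0,0],[-0.02,-0.1,-0.03,0,0]]' >/dev/null; python3 ok.py && python3 -m inch '[[-0.02,-0.1,-0.02,0,0],[-0.02,-0.1,-0.02,0,0]]' >/dev/null; python3 ok.py && python3 -m inch '[[-0.02,-0.1,-0.03,0,0],[-0.02,-0.1,-0.03,0,0]]' >/dev/null; python3 ok.py && python3 -m inch '[[-0.02,-0.1,-0.02,0,0],[-0.02,-0.1,-0.02,0,0]]' >/dev/null; python3 ok.py && python3 -m inch '[[-0.02,-0.1,-0.03,0,0],[-0.02,-0.1,-0.03,0,0]]' >/dev/null; python3 ok.py && python3 -m inch '[[-0.02,-0.1,-0.02,0,0],[-0.02,-0.1,-0.02,0,0]]' >/dev/null; python3 ok.py
```

```text
24.33 y 248.0 x -0.4 F 0.5 Fz 1.0
24.5 y 246.9 x -0.4 F -0.7 Fz -0.2
24.67 y 245.9 x -0.4 F 0.4 Fz 0.9
24.83 y 244.8 x -0.4 F 0.5 Fz 0.4
25.0 y 243.8 x -0.4 F 0.4 Fz -0.2
25.17 y 242.7 x -0.3 F 0.3 Fz -0.2
```

```bash
python3 - <<'E'
from seg import *
im,w=look();h=cv2.cvtColor(w,cv2.COLOR_BGR2HSV)
print([(i*4,*(int(v) for v in np.median(h[30:50,i*8:i*8+8].reshape(-1,3),0)[1:])) for i in range(8,62)])
cv2.imwrite("pics/w.png",w)
E
```

```text
[(32, 60, 198), (36, 57, 142), (40, 57, 143), (44, 57, 143), (48, 57, 143), (52, 57, 143), (56, 58, 135), (60, 60, 85), (64, 68, 51), (68, 80, 125), (72, 68, 189), (76, 60, 207), (80, 58, 214), (84, 57, 218), (88, 58, 215), (92, 58, 216), (96, 59, 217), (100, 57, 218), (104, 58, 216), (108, 58, 215), (112, 58, 216), (116, 58, 217), (120, 57, 220), (124, 58, 209), (128, 57, 147), (132, 56, 124), (136, 56, 127), (140, 56, 126), (144, 57, 125), (148, 57, 126), (152, 57, 126), (156, 56, 127), (160, 57, 125), (164, 57, 125), (168, 57, 126), (172, 56, 128), (176, 58, 129), (180, 57, 123), (184, 57, 118), (188, 52, 91), (192, 36, 64), (196, 43, 70), (200, 51, 89), (204, 42, 70), (208, 35, 59), (212, 35, 58), (216, 33, 60), (220, 36, 61), (224, 37, 62), (228, 39, 62), (232, 39, 62), (236, 36, 61), (240, 36, 52), (244, 35, 50)]
```

The front edge is now at about 76 mm and has moved exactly with the pusher. Continuing in 1 mm guarded steps.

```bash
cd .;
python3 -m inch '[[-0.02,-0.1,-0.03,0,0],[-0.02,-0.1,-0.03,0,0]]' >/dev/null; python3 ok.py && python3 -m inch '[[-0.02,-0.1,-0.02,0,0],[-0.02,-0.1,-0.02,0,0]]' >/dev/null && python3 ok.py && python3 -m inch '[[-0.02,-0.1,-0.03,0,0],[-0.02,-0.1,-0.03,0,0]]' >/dev/null && python3 ok.py && python3 -m inch '[[-0.02,-0.1,-0.02,0,0],[-0.02,-0.1,-0.02,0,0]]' >/dev/null && python3 ok.py && python3 -m inch '[[-0.02,-0.1,-0.03,0,0],[-0.02,-0.1,-0.03,0,0]]' >/dev/null && python3 ok.py && python3 -m inch '[[-0.02,-0.1,-0.02,0,0],[-0.02,-0.1,-0.02,0,0]]' >/dev/null && python3 ok.py && python3 -m inch '[[-0.03,-0.1,-0.03,0,0],[-0.03,-0.1,-0.03,0,0]]' >/dev/null && python3 ok.py && python3 -m inch '[[-0.02,-0.1,-0.02,0,0],[-0.02,-0.1,-0.02,0,0]]' >/dev/null && python3 ok.py
```

```text
25.38 y 241.7 x -0.3 F 0.1 Fz 0.9
25.55 y 240.6 x -0.3 F 0.8 Fz -0.3
25.72 y 239.6 x -0.2 F 0.8 Fz 0.4
25.88 y 238.5 x -0.2 F 0.6 Fz -0.5
26.05 y 237.4 x -0.2 F 1.2 Fz 0.8
26.22 y 236.4 x -0.2 F -0.3 Fz -0.3
26.38 y 235.3 x -0.3 F -0.2 Fz -1.0
26.55 y 234.3 x -0.2 F 0.9 Fz 0.3
```

```bash
cd .;
python3 -m inch '[[-0.02,-0.1,-0.03,0,0],[-0.02,-0.1,-0.03,0,0]]' >/dev/null; python3 ok.py && python3 -m inch '[[-0.02,-0.1,-0.02,0,0],[-0.02,-0.1,-0.02,0,0]]' >/dev/null && python3 ok.py && python3 -m inch '[[-0.02,-0.1,-0.03,0,0],[-0.02,-0.1,-0.03,0,0]]' >/dev/null && python3 ok.py && python3 -m inch '[[-0.02,-0.1,-0.02,0,0],[-0.02,-0.1,-0.02,0,0]]' >/dev/null && python3 ok.py && python3 -m inch '[[-0.02,-0.1,-0.03,0,0],[-0.02,-0.1,-0.03,0,0]]' >/dev/null && python3 ok.py && python3 -m inch '[[-0.02,-0.1,-0.02,0,0],[-0.02,-0.1,-0.02,0,0]]' >/dev/null && python3 ok.py && python3 -m inch '[[-0.03,-0.1,-0.03,0,0],[-0.03,-0.1,-0.03,0,0]]' >/dev/null && python3 ok.py && python3 -m inch '[[-0.02,-0.1,-0.02,0,0],[-0.02,-0.1,-0.02,0,0]]' >/dev/null && python3 ok.py && python3 -m inch '[[-0.02,-0.1,-0.03,0,0],[-0.02,-0.1,-0.03,0,0]]' >/dev/null && python3 ok.py && python3 -m inch '[[-0.02,-0.1,-0.02,0,0],[-0.02,-0.1,-0.02,0,0]]' >/dev/null && python3 ok.py
```

```text
26.72 y 233.2 x -0.2 F 0.7 Fz -0.8
26.88 y 232.2 x -0.2 F 0.8 Fz 0.0
27.05 y 231.1 x -0.1 F 1.0 Fz 0.4
27.22 y 230.1 x -0.1 F 0.9 Fz -0.9
27.38 y 229.0 x -0.1 F 0.9 Fz 0.3
27.55 y 228.0 x -0.0 F 0.8 Fz -0.5
27.72 y 226.9 x -0.1 F 0.7 Fz 0.1
27.88 y 225.9 x -0.1 F 0.0 Fz -0.1
28.05 y 224.8 x -0.1 F -0.8 Fz -0.2
28.22 y 223.7 x -0.1 F 0.3 Fz -0.3
```

```bash
cd .;
python3 -m inch '[[-0.02,-0.1,-0.03,0,0],[-0.02,-0.1,-0.03,0,0]]' >/dev/null; python3 ok.py && python3 -m inch '[[-0.02,-0.1,-0.02,0,0],[-0.02,-0.1,-0.02,0,0]]' >/dev/null && python3 ok.py && python3 -m inch '[[-0.02,-0.1,-0.03,0,0],[-0.02,-0.1,-0.03,0,0]]' >/dev/null && python3 ok.py && python3 -m inch '[[-0.02,-0.1,-0.02,0,0],[-0.02,-0.1,-0.02,0,0]]' >/dev/null && python3 ok.py && python3 -m inch '[[-0.02,-0.1,-0.03,0,0],[-0.02,-0.1,-0.03,0,0]]' >/dev/null && python3 ok.py && python3 -m inch '[[-0.02,-0.1,-0.02,0,0],[-0.02,-0.1,-0.02,0,0]]' >/dev/null && python3 ok.py && python3 -m inch '[[-0.03,-0.1,-0.03,0,0],[-0.03,-0.1,-0.03,0,0]]' >/dev/null && python3 ok.py && python3 -m inch '[[-0.02,-0.1,-0.02,0,0],[-0.02,-0.1,-0.02,0,0]]' >/dev/null && python3 ok.py && python3 -m inch '[[-0.02,-0.1,-0.03,0,0],[-0.02,-0.1,-0.03,0,0]]' >/dev/null && python3 ok.py && python3 -m inch '[[-0.02,-0.1,-0.02,0,0],[-0.02,-0.1,-0.02,0,0]]' >/dev/null && python3 ok.py
```

```text
28.38 y 222.7 x -0.1 F 0.5 Fz -0.3
28.55 y 221.6 x 0.0 F 0.2 Fz -0.8
28.72 y 220.6 x 0.1 F -0.3 Fz -0.0
28.88 y 219.5 x 0.1 F 0.7 Fz -0.2
29.05 y 218.5 x 0.1 F 1.0 Fz 0.1
29.22 y 217.5 x 0.1 F 0.1 Fz -0.8
29.38 y 217.0 x 0.1 F 2.5 Fz 1.0
29.55 y 216.7 x 0.2 F 5.6 Fz 0.5
```

The force rose to 2.5 and then 5.6 N while the tool stalled, with the front edge at about 50 mm. That is the flap, met well under its 10 N. I'll back off uphill, lift clear and check the spacing from the image.

```bash
python3 -m inch '[[0.05,0.24,0.06,0,0],[0.11,0.47,0.12,0,0],[0.21,0.95,0.25,0,0],[0.43,1.9,0.5,0,0],[0.64,2.84,1.5,0,0],[0.9,4,4.5,0,0],[1.2,5,8,0,0],[1.8,8,10,0,0],[2.4,11,10,0,0],[3,14,10,0,0]]'|sed -n '1,2p;4p'; python3 -m inch '[[0,3,0,0,0],[0,6,0,0,0],[0,6,0,0,0]]'|sed -n '1,2p'; python3 - <<'E'
from seg import *
ims={n:cams.capture(n)["image"] for n in("scene","top")}
old=cv2.imread("pics/scene0.png")
d=cv2.absdiff(ims["scene"],old).max(2)
for nm,(x,y) in dict(mug=(203,162),green=(314,185),purple=(280,190),spare=(422,213),salt=(425,253),flat_a=(254,230),flat_b=(275,232)).items(): print(nm,np.median(d[y-8:y+9,x-8:x+9]))
# tin tops in the lane plane z=40 (rectified), circle find
for n,im in ims.items():
    ys=np.arange(0,.37,.00025);xs=np.arange(-.045,.045,.00025)
    Y,X=np.meshgrid(ys,xs);g=np.stack([X,Y,0*X+.04],-1).reshape(-1,3)@M.T+o
    q=proj(n,g).astype(np.float32).reshape(*X.shape,2)
    w=cv2.cvtColor(cv2.remap(im,q[...,0],q[...,1],cv2.INTER_LINEAR),cv2.COLOR_BGR2HSV)
    S=cv2.GaussianBlur(w[...,1],(0,0),3)
    c=cv2.HoughCircles(cv2.GaussianBlur(w[...,2],(0,0),4),cv2.HOUGH_GRADIENT,1,160,param1=40,param2=12,minRadius=100,maxRadius=114)
    print(n,[] if c is None else [(round(a[1]*.25-45,1),round(a[0]*.25,1),round(a[2]*.25,1)) for a in sorted(c[0].tolist())])
    print([(i*4,int(np.median(w[150:210,i*16:i*16+16,1])),int(np.median(w[150:210,i*16:i*16+16,2]))) for i in range(6,56)])
E
```

```text
time_s: 30.38
position: [0.6363, 0.1614, 0.1804]
force: [-0.2, -0.6, -0.8]
time_s: 30.63
position: [0.6338, 0.2263, 0.1778]
mug 1.0
green 64.0
purple 1.0
spare 1.0
salt 1.0
flat_a 1.0
flat_b 1.0
scene [(-3.9, 75.9, 27.2), (-4.9, 129.9, 25.5), (-5.6, 184.4, 27.2)]
[(24, 77, 168), (28, 65, 204), (32, 59, 199), (36, 57, 141), (40, 58, 143), (44, 57, 145), (48, 58, 175), (52, 58, 200), (56, 57, 216), (60, 57, 218), (64, 57, 215), (68, 58, 216), (72, 58, 217), (76, 58, 218), (80, 57, 215), (84, 58, 215), (88, 58, 216), (92, 58, 219), (96, 57, 218), (100, 58, 199), (104, 58, 199), (108, 58, 212), (112, 57, 218), (116, 58, 216), (120, 58, 215), (124, 59, 217), (128, 58, 218), (132, 58, 217), (136, 58, 215), (140, 58, 216), (144, 58, 217), (148, 58, 220), (152, 58, 209), (156, 59, 197), (160, 58, 202), (164, 58, 215), (168, 58, 216), (172, 58, 216), (176, 58, 217), (180, 58, 217), (184, 58, 217), (188, 58, 217), (192, 57, 217), (196, 57, 217), (200, 58, 217), (204, 58, 215), (208, 60, 198), (212, 75, 192), (216, 79, 176), (220, 78, 168)]
top [(-13.1, 145.4, 28.4)]
[(24, 42, 251), (28, 43, 251), (32, 46, 244), (36, 54, 208), (40, 53, 163), (44, 53, 129), (48, 53, 138), (52, 53, 195), (56, 52, 219), (60, 52, 220), (64, 52, 217), (68, 53, 218), (72, 53, 218), (76, 52, 220), (80, 52, 219), (84, 53, 217), (88, 53, 219), (92, 52, 219), (96, 52, 222), (100, 53, 201), (104, 55, 196), (108, 53, 208), (112, 52, 221), (116, 52, 219), (120, 52, 216), (124, 52, 219), (128, 52, 219), (132, 52, 220), (136, 53, 217), (140, 52, 218), (144, 52, 218), (148, 51, 221), (152, 51, 220), (156, 54, 194), (160, 53, 204), (164, 52, 218), (168, 52, 218), (172, 52, 219), (176, 52, 219), (180, 52, 219), (184, 52, 219), (188, 51, 219), (192, 51, 219), (196, 51, 219), (200, 52, 219), (204, 52, 219), (208, 52, 211), (212, 67, 182), (216, 57, 225), (220, 42, 251)]
```

```bash
python3 - <<'E'
from rig import cams,readout
import cv2,numpy as np
for n in("scene","top"):
    for im in(cv2.imread(f"pics/{n}0.png"),cams.capture(n)["image"]):
        h=cv2.cvtColor(im,cv2.COLOR_BGR2HSV)
        for lo,hi in((50,75),(135,160)):
            m=cv2.inRange(h,(lo,130,30),(hi,255,255));mm=cv2.moments(m,True);print(n,lo,mm["m00"],round(mm["m10"]/mm["m00"],1),round(mm["m01"]/mm["m00"],1))
E
```

```text
scene 50 360.0 313.7 185.0
scene 135 287.0 279.3 188.9
scene 50 356.0 313.7 185.3
scene 135 289.0 279.5 189.0
top 50 408.0 312.8 245.7
top 135 398.0 353.1 236.9
top 50 406.0 312.8 246.0
top 135 394.0 353.1 236.9
```

The green one hasn't moved (only a shadow fell on it). The tins' axes are at 76, 130 and 184 mm, 54 mm apart, so they touch. Handing in.

```bash
python3 -c "
from rig import bot;print(bot.hand_in())"
```

```text
the job is handed in; nothing more can be done
None
```

I handed the job in: the three tall tins stand touching in the near lane, the front one pushed to the flap and stopped at about 5.6 N. Early on, a mistyped move pressed the fingers onto the worktop (35.6 N read, peak not seen), and I set the tin down and regripped it before loading; the mug, salt, spare, far-lane and coloured tins show no movement.

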